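# Close a loaded thermal cycler and set its lid pressure screw

### The job

The thermal cycler on the bench is loaded with tube strips: swing its heated lid fully down, then turn the screw knob on top of the lid clockwise until it seats on the tube caps, and back it off a quarter turn so that the caps are not crushed. Finish still gripping the knob and keep holding it there, so that it cannot creep while the lid warms up, and leave the other things on the bench where they are.

Things in the scene. Friction and masses are not known exactly. Their poses are not given: they have to be found in the camera images.
- cycler: The thermal cycler, fixed to the bench: white desktop instrument 300 deep (its x: -150 at the sloping key panel that faces the robot, +150 at the back) and 200 wide (its y); deck under the lid 105 above the table. Origin: centre of the underside, on the table. Its yaw varies by up to 0.35 rad either way.
- lid (a joint): Hinge angle of the grey lid, rad: 0 = fully down, positive = open (front edge up), stop at 1.25; it starts 0.65 to 1.1 open. The stiff hinge leaves the lid where it is put: 1 to 3 N on the front edge pushes it down, and it stays shut once pushed fully down. A finger lip 80 wide, 10 thick sticks 20 out of the lid's front, at its lower edge.
- lid_hinge (a point): On the hinge axis (the cycler's y), mid-width, 115 behind the cycler's origin along its x, 115 above the table. Turns with the lid. In the lid's frame (origin here; lid down: x to the back, z up) the lid spans x -178 to -4, y -85 to 85, its flat upper face at z 35, its lip x -198 to -178 at z -7 to 3, the knob's axis at x -90.
- lid_edge (a point): Point on the lid's upper face, mid-width, 10 behind the front edge (lid frame x -168, z 35): a good place to push the lid shut. Lid down, it is 150 above the table; it moves and turns with the lid.
- lid_screw (a joint): Turn of the screw knob on the lid, rad: 0 = seated, the hard stop where the pressure plate under the lid meets the tube caps; positive = backed off, counter-clockwise seen from above; a quarter turn off is 1.57. Starts 1.0 to 2.7 backed off. It stays where it is left, takes about 0.05 N m to turn, and does not rise or sink.
- screw_grip (a point): Centre of the black knob's upright grip bar, on the screw axis; lid down, 178 above the table. Bar 52 long (this point's x), 14 thick (y), from 15 below this point to 14 above; under it a round skirt 54 across, its top 163 above the table, and the lid's face at 150. Seated, the bar lies along the cycler's x, white index line to the front. Turns with the knob.
- tube_rack_mid (a point): Centre of the flat tube rack (85 x 125 x 30 high) standing beside the cycler, within a few cm of its right-hand side seen from the robot. Bystander: leave it alone.
- tip_box_mid (a point): Centre of a pipette-tip box with clear lid (84 x 124 x 84 high), to the robot's left. Bystander.
- glove_box_mid (a point): Centre of a cardboard glove box (122 x 245 x 80 high), to the right. Bystander.
- marker_mid (a point): Centre of a marker pen (132 long, 13 thick) lying on the table just in front of the cycler. Bystander.
- pipette_mid (a point): Centre of a micropipette (255 long, 26 thick) lying on the table, to the left. Bystander.
- cold_block_mid (a point): Centre of an aluminium tube block (75 x 110 x 30 high), to the right. Bystander.
- spray_bottle_mid (a point): Point half-way up the body of a spray bottle (76 diameter, 212 high), far left. Bystander.

How it is judged (in metres and radians):
On the way, in this order (a step that is already met when the one before it is completed fails the run):
1. the lid is fully down (value of joint lid below 0.03 rad), for 0.2 s.
2. with the lid down, the screw is turned clockwise until it seats (value of joint lid_screw below 0.08 rad and value of joint lid below 0.03 rad), for 0.1 s.
At the end, for the whole second after the job is handed in: The lid is fully down (within 0.03 rad), the screw, once seated, stands a quarter turn (1.57 rad, give or take 0.32) back from its seat, and the fingers are still closed on the knob (at least 1 N, the grasp point within 40 mm of the middle of its bar) (value of joint lid below 0.03 rad and value of joint lid_screw between 1.25 and 1.89 rad and contact force between the fingers and lid_screw above 1 N and distance between the grasp point and screw_grip below 0.04 m); the arm keeps its last pose, push and grip.
It fails at once if a bystander is pushed more than 30 mm from its place (distance of any of tube_rack_mid, tip_box_mid, glove_box_mid, marker_mid, pipette_mid, cold_block_mid, spray_bottle_mid from where it was at the start of the episode above 0.03 m).
It also fails if it takes over 64 s, if anything falls off the work surface, if the arm or the gripper's body presses on something with over 40 N, if the wrist force passes 120 N, or if a joint passes its speed limit or range.

### The arm

A 7-joint arm with a two-finger parallel gripper is mounted at the origin on the work surface. World frame = base frame: x ahead of the robot, y to its left, z up, the work surface at z = 0. Lengths are in mm, angles in rad, forces in N, time in s.
With the tool pointing down it reaches from about 350 to 900 mm from the base axis. Payload 19.9 kg.
Tool frame: the origin (TCP) lies midway between the tips of the shut fingers; the grasp point (between the pads) lies tcp_to_grasp behind it (tcp_to_grasp is the distance from the TCP to the grasp point, in mm); z points along the fingers, y is the direction in which the jaws open and shut (so a half turn about z gives the same grasp; the last joint's range is limited). The gripper opens to 85 mm and grips with 20 to 120 N. Pads are 22 mm wide; open, the fingers measure 114 mm over their backs; the gripper's body (76 mm by 85 mm) begins 54 mm behind the grasp point. The pads swing forward as they close: fully open they stand 13 mm farther back than shut.
Start: joints at [1.177, 0.417, -0.01, 1.614, 0.005, 1.111, -0.053], TCP at [215.948, -586.488, 231.26] pointing down, gripper open.
Joint ranges: [-2.81, 2.81], [-0.39, 2.02], [-1.27, 1.25], [0.06, 2.57], [-1.19, 4.33], [0.19, 2], [-2.82, 2.82]. Speed limits (rad/s): [1.89, 1.89, 2.39, 2.39, 3.01, 3.01, 3.01].

### API

Orientations are given as a unit quaternion [x, y, z, w].
In Python, from workcell import * gives the robot as it stands.
- The arm moves only by the tool step_arm, never from a script. Its argument "steps" is one flat list of numbers, 6 for each row, row after row: the shift along the tool's x, y, z in cm, then the turn, a rotation vector about the tool's x, y, z in degrees. A call has 1 to 12 rows; each row is the pose to reach, as a shift and turn from the pose measured when the call began, along the tool's axes at that moment; what a row does not reach only later rows make up. A row lasts 1/8 s, in which the tool goes at most 62.5 mm and 10.7 degrees, less where a joint would pass 70% of its speed; a pose out of reach is approached as far as the arm can. A call with a gripper value outside its range is refused whole. "jaw" is the closure, from 0 (fully open) to 1 (shut), set as the call begins (left out, the last holds). The fingers move at their own pace and stop on an object; the grip force is fixed at half the most. Time passes only in rows, so rows that repeat a pose let the fingers close. It gives the time, the measured TCP pose, the force and the opening at its end, in the units of the state.
- get_obs(): the state, without advancing time (a new reading comes with each control period).
- read_camera(name): name is "side" or "top" or "wrist"; returns the picture (420x560x3 uint8, blue, green, red); there is no depth.
- camera_model(name): a dict with "fov_y" (degrees; the focal length in pixels is half the picture's height over the tangent of half this angle, whatever the lens; pixels are square), "cx", "cy" (the principal point, pixels), "world_from_camera" (4x4, takes a point from camera to world coordinates). Camera axes: x right, y up, looking along -z (the intrinsics and any distortion apply to the point x, -y, -z); pixel columns grow to the right and rows downward; lengths in mm; the calibration is good to about 2 mm. A picture is of the moment at which its call begins: read the wrist's pose just before it. camera_model takes no time and is no camera call; for the wrist camera it gives the pose at the moment of the call.
- job_done(): hands the job in, once; it reports no verdict.
The state is a dict: "clock": time; "joints": joint angles; "dq": joint speeds; "tau": joint torques, N m; "position": TCP position; "tcp_rot": TCP orientation; "contact_force": force on the tool from outside, world axes, zero at the start; "wrist_torque": the same for the moment, N m; "grip_width": finger opening in mm.
Only numpy, scipy, OpenCV 4.12 (cv2) and the standard library are available. Lean on these libraries where they do the work, as an engineer would, in place of code of your own. Each camera call takes 0.05 s, during which the arm holds its last target.

## Working session

There is one attempt and no reset: what is moved stays moved. The work goes in short steps, Python scripts to look and compute and a tool call to move; the robot and the scene stay as the last step left them, time stands still between calls to the robot, and variables do not carry over. Pictures are saved under pics/ and viewed, and the job is handed in when it is done.

Besides the shell and the picture viewer there is one more tool, called as name(argument=value, ...) on one line, values as JSON. step_arm: Moves the arm, as the interface text tells. Its arguments: {"type":"object","properties":{"steps":{"type":"array"},"jaw":{"type":"number"}},"required":["steps"]}

```bash
ls; mkdir -p pics; python3 - <<'E'
from workcell import *
import cv2
o=get_obs();print(o)
for n in("side","top","wrist"):
    m=camera_model(n);print(n,m)
    cv2.imwrite(f"pics/{n}0.png",read_camera(n))
E
```

```text
pics
{'clock': 0.0, 'joints': array([ 1.17649471,  0.41796762, -0.01032248,  1.61416957,  0.00470587,
        1.11070579, -0.05302297]), 'dq': array([0.00136508, 0.00028091, 0.00093187, 0.00037397, 0.00191171,
       0.00118433, 0.00060152]), 'tau': array([ 9.42394836e-04, -8.64435339e+01,  6.79388624e-01, -4.34887362e+01,
        1.90615427e-02,  7.45212397e-03, -1.26532069e-05]), 'position': array([ 215.83420576, -586.17899376,  230.66608711]), 'tcp_rot': array([ 9.84480998e-01,  1.75490140e-01, -1.51155198e-04, -5.94296703e-04]), 'contact_force': array([0.17705045, 0.32659209, 0.36136107]), 'wrist_torque': array([ 0.00426543, -0.0090666 ,  0.00527361]), 'grip_width': 85.29479485001137}
side {'fov_y': 47.63064529792642, 'cx': 273.5289607230305, 'cy': 209.26499052260624, 'world_from_camera': array([[ 9.71693754e-01,  1.35724155e-01, -1.93365463e-01,
         2.07272494e+02],
       [-2.36006685e-01,  5.94366732e-01, -7.68784126e-01,
        -1.25402063e+03],
       [ 1.05874222e-02,  7.92658275e-01,  6.09574249e-01,
         1.10550382e+03],
       [ 0.00000000e+00,  0.00000000e+00,
[... 242 characters left out ...]
  [-9.99979316e-01,  1.69261730e-03,  6.20508559e-03,
        -9.27372222e+00],
       [ 6.34358703e-03,  1.00315884e-01,  9.94935416e-01,
         1.59329632e+03],
       [ 0.00000000e+00,  0.00000000e+00,  0.00000000e+00,
         1.00000000e+00]])}
wrist {'fov_y': 64.3062211044205, 'cx': 279.33617995026873, 'cy': 209.74750555618542, 'world_from_camera': array([[ 3.45453649e-01,  8.94957737e-01,  2.82333891e-01,
         2.87437264e+02],
       [-9.38434534e-01,  3.29945026e-01,  1.02356754e-01,
        -5.61174032e+02],
       [-1.54969445e-03, -3.00311388e-01,  9.53839960e-01,
         3.73272753e+02],
       [ 0.00000000e+00,  0.00000000e+00,  0.00000000e+00,
         1.00000000e+00]])}
```

View pics/top0.png

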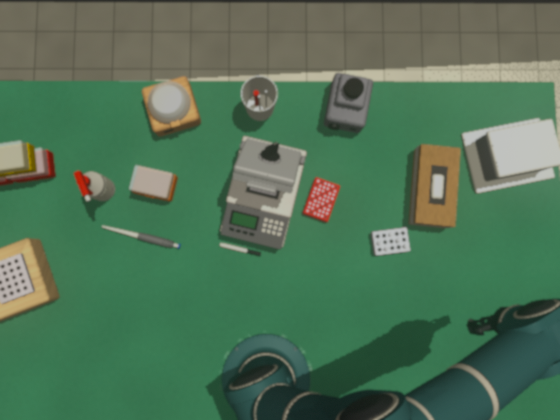

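View pics/side0.png

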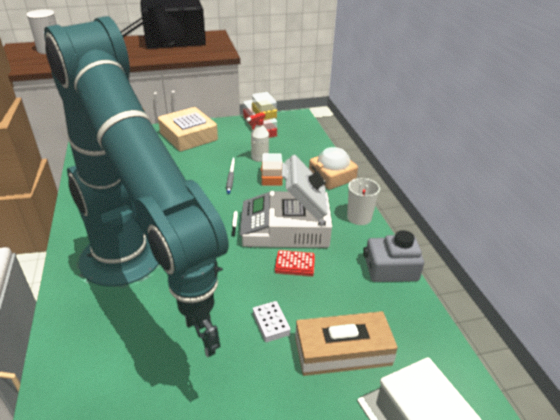

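View pics/wrist0.png

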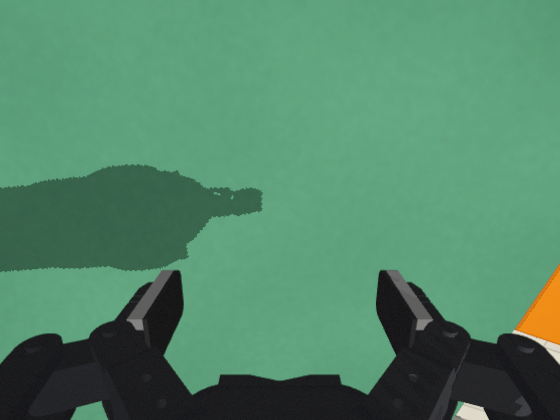

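```bash
python3 -c "
import workcell;print([ (n,getattr(workcell,n)) for n in dir(workcell) if not n.startswith('__')])"
```

```text
[('MotionError', <class 'workcell.MotionError'>), ('camera_model', <function make.<locals>.<lambda> at 0x7efe05494720>), ('get_obs', <function make.<locals>.<lambda> at 0x7efe05494680>), ('job_done', <function connect.<locals>.done at 0x7efe054077e0>), ('read_camera', <function make.<locals>.drawn_camera at 0x7efe05494180>), ('tcp_to_grasp', 18.700000000000003)]
```

The top view has the cycler around (265,195), its lid open with the knob at (271,152), the rack at (322,200) and the marker at (240,249). I'll zoom in next.

```bash
python3 - <<'E'
import cv2
a=cv2.imread("pics/top0.png")[125:265,200:350]
cv2.imwrite("pics/topz.png",cv2.resize(a,None,fx=4,fy=4,interpolation=cv2.INTER_CUBIC))
a=cv2.imread("pics/side0.png")[145:285,220:370]
cv2.imwrite("pics/sidez.png",cv2.resize(a,None,fx=4,fy=4,interpolation=cv2.INTER_CUBIC))
E
```

```text
(no output)
```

View pics/topz.png

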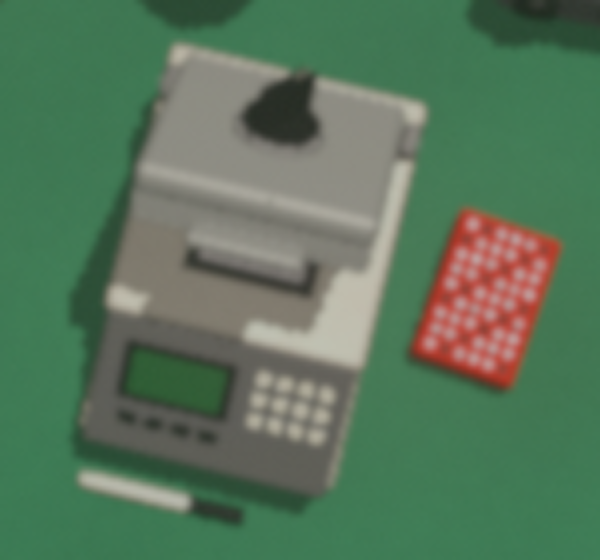

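View pics/sidez.png

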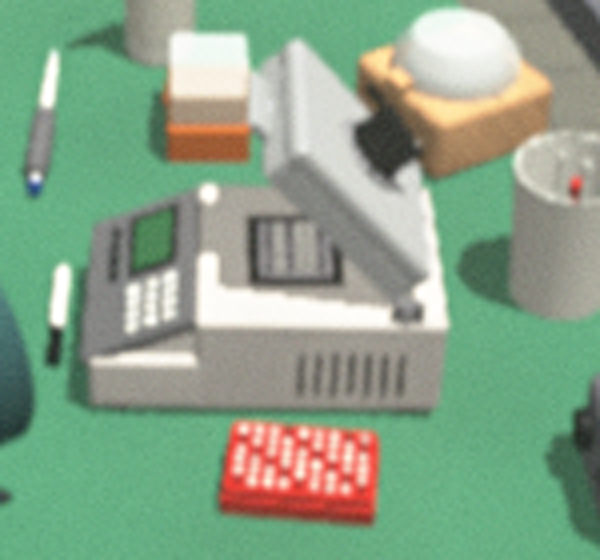

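```bash
cat > h.py <<'E'
import numpy as np, cv2
from workcell import *
def ray(m,u,v):
    T=m["world_from_camera"];f=210/np.tan(np.radians(m["fov_y"]/2))
    d=T[:3,:3]@np.array([(u-m["cx"])/f,-(v-m["cy"])/f,-1]);return T[:3,3],d
def onz(m,u,v,z):
    c,d=ray(m,u,v);return c+d*(z-c[2])/d[2]
def proj(m,p):
    T=m["world_from_camera"];f=210/np.tan(np.radians(m["fov_y"]/2))
    q=T[:3,:3].T@(np.asarray(p,float)-T[:3,3]);return m["cx"]+f*q[0]/-q[2],m["cy"]-f*q[1]/-q[2]
E
python3 - <<'E'
from h import *
m=camera_model("top");s=camera_model("side")
P={}
for n,c in dict(backL=(175,46),backR=(427,106),deckfrontR=(362,366),deckfrontL=(108,300)).items():
    P[n]=onz(m,200+c[0]/4-.4,125+c[1]/4-.4,105);print(n,P[n].round(1))
print(np.linalg.norm(P['backL']-P['backR']))
d=P['backL']-P['backR'];yaw=np.arctan2(-d[0],d[1]);d2=P['backR']-P['deckfrontR'];print(yaw,np.arctan2(d2[1],d2[0]))
# side: back right deck corner (445,325), bottom right back (440,410), bottom front right (92,405)
for n,c,z in (("bR",(446,326),105),("bRbot",(440,410),0),("fRbot",(92,405),0)):
    print(n,onz(s,220+c[0]/4-.4,145+c[1]/4-.4,z).round(1))
E
```

```text
backL [737.2  67.5 105. ]
backR [ 691.5 -123.   105. ]
deckfrontR [494.4 -73.4 105. ]
deckfrontL [543.6 116.3 105. ]
195.96530947936262
-0.23539454026351886 -0.2466407879266619
bR [ 688.6 -123.2  105. ]
bRbot [ 696.5 -111.7    0. ]
fRbot [404.5 -37.8   0. ]
```

```bash
cat >> h.py <<'E'
from scipy.spatial.transform import Rotation as R
def down(yaz):  # tool pointing down with tool y at azimuth yaz
    y=np.array([np.cos(yaz),np.sin(yaz),0]);z=np.array([0,0,-1.]);return R.from_matrix(np.c_[np.cross(y,z),y,z])
def delta(p,rot=None,o=None):
    o=o or get_obs();r0=R.from_quat(o["tcp_rot"])
    t=r0.inv().apply(np.asarray(p)-o["position"])/10
    w=(r0.inv()*rot).as_rotvec(degrees=True) if rot is not None else np.zeros(3)
    return np.r_[t,w].round(2)
def stat(o=None):
    o=o or get_obs();M=R.from_quat(o["tcp_rot"]).as_matrix()
    print("t",round(o["clock"],2),"p",o["position"].round(1),"yaz",round(float(np.arctan2(M[1,1],M[0,1])),3),"z",M[:,2].round(3),"F",o["contact_force"].round(1),"Mz",o["wrist_torque"].round(2),"w",round(o["grip_width"],1),"q",o["joints"].round(2))
E
python3 - <<'E'
from h import *
stat()
print(delta([570,20,430],down(-.24)))
E
```

```text
t 0.15 p [ 215.8 -586.3  230.8] yaz -1.218 z [-0.     0.001 -1.   ] F [-0.9  0.6  0.5] Mz [-0.03  0.02 -0.05] w 85.4 q [ 1.18  0.42 -0.01  1.61  0.    1.11 -0.05]
[ 5.418e+01 -4.467e+01 -1.988e+01 -5.000e-02 -2.000e-02 -5.604e+01]
```

step_arm(steps=[0,0,-6,0,0,0,0,0,-12,0,0,0,4,-3,-18,0,0,-6,54,-44.5,-20,0,0,-56,54,-44.5,-20,0,0,-56,54,-44.5,-20,0,0,-56,54,-44.5,-20,0,0,-56,54,-44.5,-20,0,0,-56,54,-44.5,-20,0,0,-56,54,-44.5,-20,0,0,-56,54,-44.5,-20,0,0,-56,54,-44.5,-20,0,0,-56], jaw=1)

```text
clock: 1.65
position: [520.3, -65.2, 426.5]
tcp_rot: [0.787, 0.617, 0.0, -0.0]
contact_force: [0.0, -0.8, -0.4]
grip_width: 0.3
```

```bash
python3 - <<'E'
from h import *
stat()
print(delta([570,20,430],down(-.24)))
E
```

```text
t 1.65 p [520.3 -65.2 426.5] yaz -0.241 z [-0.     0.001 -1.   ] F [ 0.  -0.8 -0.4] Mz [-0.06 -0.04  0.01] w 0.3 q [ 0.57  0.14 -0.57  1.56  0.08  1.46 -0.25]
[ 9.46  2.79 -0.34 -0.02 -0.03 -0.06]
```

step_arm(steps=[9.5,2.8,-0.5,0,0,0,9.5,2.8,-0.5,0,0,0,9.5,2.8,-0.5,0,0,0,9.5,2.8,-0.5,0,0,0])

```text
clock: 2.15
position: [570.0, 19.8, 431.3]
tcp_rot: [0.787, 0.617, -0.0, -0.0]
contact_force: [-0.4, 0.6, 0.7]
grip_width: 0.1
```

```bash
python3 - <<'E'
from h import *
stat()
m=camera_model("wrist");np.save("m1.npy",m,allow_pickle=True)
a=read_camera("wrist");cv2.imwrite("pics/w1.png",a)
b=read_camera("side");cv2.imwrite("pics/s1.png",b);cv2.imwrite("pics/s1z.png",cv2.resize(b[120:300,200:400],None,fx=4,fy=4)[:600,:800]) if 0 else None
E
```

```text
t 2.15 p [570.   19.8 431.3] yaz -0.241 z [-0.001  0.    -1.   ] F [-0.4  0.6  0.7] Mz [-0.02 -0.03  0.02] w 0.1 q [ 0.41  0.25 -0.63  1.44  0.15  1.5  -0.45]
```

View pics/w1.png

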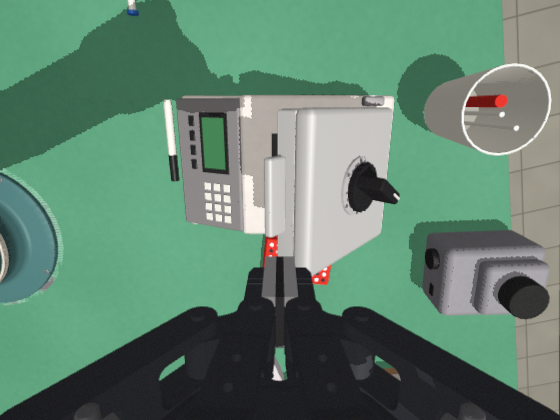

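View pics/s1.png

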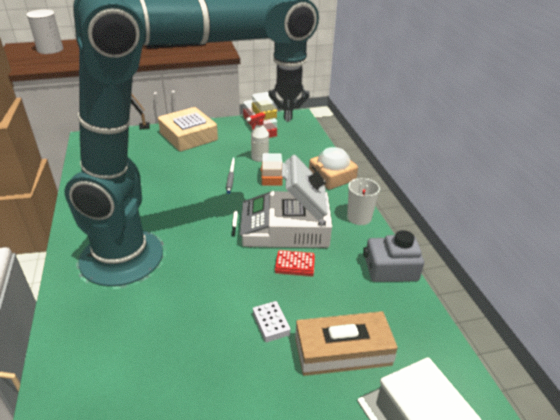

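```bash
python3 - <<'E'
from h import *
m=np.load("m1.npy",allow_pickle=True).item()
for n,u,v in (("backL",393,97),("deckL mid",244,97),("deckfrontR",244,231)):print(n,onz(m,u,v,105).round(1))
for n,u,v in (("frontL",178,97),("frontR",185,221)):print(n,onz(m,u,v,55).round(1))
yaw=-.24;ex=np.array([np.cos(yaw),np.sin(yaw),0]);ey=np.array([-ex[1],ex[0],0])
for o in ([568.7,7.9,0],[571,12,0]):
  o=np.array(o);H=o+115*ex+[0,0,115]
  print("backL",proj(m,o+150*ex+100*ey+[0,0,105]),"dfR",proj(m,o-38*ex-100*ey+[0,0,105]))
  for a in np.arange(.65,1.11,.05):
    f=lambda x,y,z:np.round(proj(m,H+ex*(x*np.cos(a)+z*np.sin(a))+ey*y+[0,0,-x*np.sin(a)+z*np.cos(a)]))
    print(round(a,2),"topfrontL",f(-178,85,35),"R",f(-178,-85,35),"lipL",f(-198,40,3),f(-198,-40,3),"knobtop",f(-90,0,77), "skirt",f(-90,0,48))
E
python3 - <<'E'
import cv2
a=cv2.imread("pics/w1.png")[85:285,170:420]
cv2.imwrite("pics/w1z.png",cv2.resize(a,None,fx=3,fy=3,interpolation=cv2.INTER_CUBIC))
E
```

```text
backL [736.6  66.5 105. ]
deckL mid [544.2 113.9 105. ]
deckfrontR [492.8 -69.8 105. ]
frontL [445.2 139.4  55. ]
frontR [393.1 -47.   55. ]
backL (np.float64(393.8585725652614), np.float64(94.4847164996999)) dfR (np.float64(255.62175000428329), np.float64(235.02071528215907))
0.65 topfrontL [275. 107.] R [276. 272.] lipL [241. 154.] [243. 229.] knobtop [366. 191.] skirt [346. 186.]
0.7 topfrontL [283. 107.] R [283. 275.] lipL [246. 155.] [249. 231.] knobtop [372. 191.] skirt [350. 186.]
0.75 topfrontL [291. 107.] R [290. 277.] lipL [252. 156.] [254. 234.] knobtop [378. 192.] skirt [355. 187.]
0.8 topfrontL [300. 107.] R [297. 280.] lipL [259. 157.] [261. 236.] knobtop [384. 192.] skirt [359. 187.]
0.85 topfrontL [309. 107.] R [305. 282.] lipL [267. 158.] [268. 239.] knobtop [389. 192.] skirt [364. 187.]
0.9 topfrontL [319. 107.] R [313. 284.] lipL [275. 159.] [276. 241.] knobtop [395. 192.] skirt [369. 188.]
0.95 topfrontL [329. 107.] R [322. 286.] lipL [284. 161.] [284. 244.] knobtop [400. 192.] skirt [374. 188.]
1.0 topfrontL [340. 107.] R [331. 288.] lipL [294. 161.] [293. 246.] 
[... 763 characters left out ...]
153.] [262. 232.] knobtop [385. 187.] skirt [361. 183.]
0.85 topfrontL [311. 102.] R [306. 278.] lipL [268. 154.] [269. 235.] knobtop [391. 187.] skirt [366. 183.]
0.9 topfrontL [320. 102.] R [314. 280.] lipL [276. 154.] [277. 237.] knobtop [397. 187.] skirt [370. 184.]
0.95 topfrontL [331. 102.] R [323. 282.] lipL [285. 155.] [285. 239.] knobtop [402. 187.] skirt [375. 184.]
1.0 topfrontL [341. 102.] R [332. 284.] lipL [295. 156.] [294. 242.] knobtop [407. 187.] skirt [380. 184.]
1.05 topfrontL [353. 102.] R [341. 286.] lipL [305. 157.] [303. 244.] knobtop [413. 187.] skirt [385. 184.]
1.1 topfrontL [364. 102.] R [351. 287.] lipL [316. 158.] [313. 246.] knobtop [418. 187.] skirt [389. 184.]
```

View pics/w1z.png

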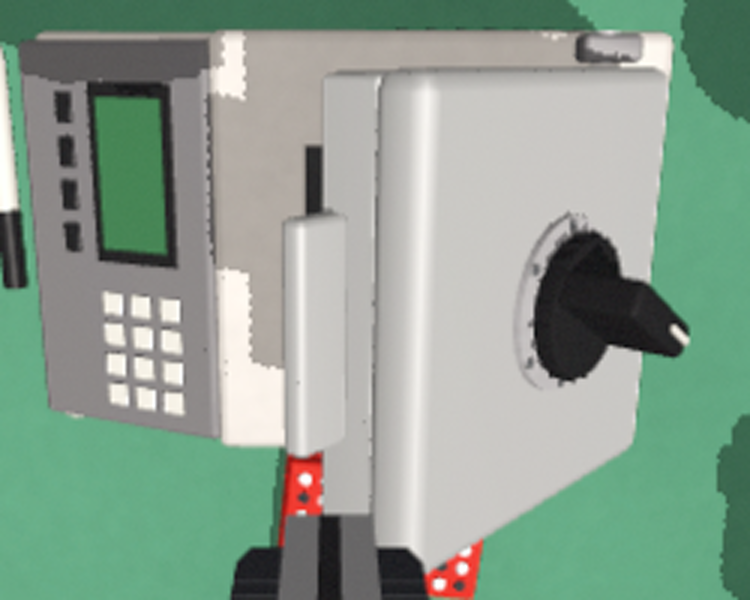

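```bash
cat >> h.py <<'E'
yaw=-.24;ex=np.array([np.cos(yaw),np.sin(yaw),0]);ey=np.array([-ex[1],ex[0],0]);O=np.array([568.5,8.5,0])
def cy(x,y,z): return O+ex*x+ey*y+np.array([0,0,z])
E
python3 - <<'E'
from h import *
for a in [1.0,.92]+list(np.arange(.84,-.01,-.08))+[0]:
    print(round(a,2),delta(cy(115-158*np.cos(a)+35*np.sin(a),0,115+158*np.sin(a)+35*np.cos(a)))[:3])
E
```

```text
1.0 [-1.07  6.03 16.47]
0.92 [-1.07  4.84 16.97]
0.84 [-1.07  3.68 17.56]
0.76 [-1.07  2.58 18.24]
0.68 [-1.08  1.54 19.  ]
0.6 [-1.08  0.56 19.85]
0.52 [-1.08 -0.35 20.77]
0.44 [-1.08 -1.18 21.77]
0.36 [-1.09 -1.93 22.82]
0.28 [-1.09 -2.59 23.93]
0.2 [-1.09 -3.17 25.09]
0.12 [-1.09 -3.64 26.3 ]
0.04 [-1.09 -4.02 27.53]
0 [-1.09 -4.18 28.16]
```

step_arm(steps=[-1.1,3.8,5,0,0,0,-1.1,3.8,10,0,0,0,-1.1,3.8,14.5,0,0,0,-1.1,3.8,16.2,0,0,0,-1.1,3.7,17.6,0,0,0,-1.1,2.6,18.2,0,0,0,-1.1,1.5,19,0,0,0,-1.1,0.6,19.9,0,0,0,-1.1,0.6,19.9,0,0,0])

```text
clock: 3.38
position: [572.1, 7.2, 232.3]
tcp_rot: [0.787, 0.616, -0.001, -0.0]
contact_force: [0.7, 0.3, 0.6]
grip_width: 0.3
```

```bash
python3 - <<'E'
from h import *
stat()
cv2.imwrite("pics/w2.png",read_camera("wrist"))
for a in [.6,.52,.44,.36,.28,.2,.12,.04,0]:
    print(round(a,2),delta(cy(115-158*np.cos(a)+35*np.sin(a),0,115+158*np.sin(a)+35*np.cos(a)))[:3])
E
```

```text
t 3.38 p [572.1   7.2 232.3] yaz -0.242 z [-0.001 -0.    -1.   ] F [0.7 0.3 0.6] Mz [-0.01 -0.01  0.02] w 0.3 q [ 0.41  0.38 -0.6   1.73  0.24  1.1  -0.51]
0.6 [ 0.03 -0.01 -0.04]
0.52 [ 0.03 -0.92  0.88]
0.44 [ 0.03 -1.75  1.87]
0.36 [ 0.03 -2.5   2.93]
0.28 [ 0.03 -3.16  4.04]
0.2 [ 0.03 -3.74  5.2 ]
0.12 [ 0.03 -4.21  6.4 ]
0.04 [ 0.03 -4.59  7.64]
0 [ 0.03 -4.74  8.27]
```

View pics/w2.png

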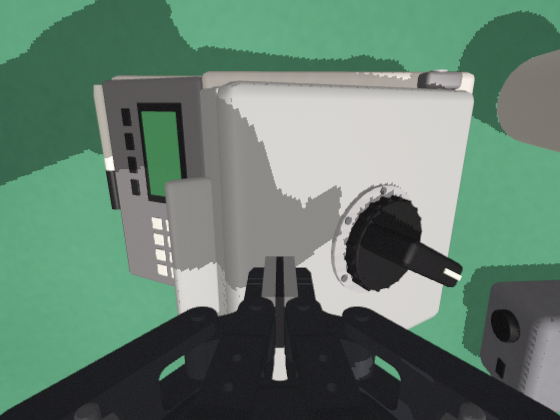

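step_arm(steps=[0,-0.9,0.9,0,0,0,0,-1.75,1.9,0,0,0,0,-2.5,2.9,0,0,0,0,-3.2,4.0,0,0,0,0,-3.7,5.2,0,0,0,0,-4.2,6.4,0,0,0,0,-4.6,7.6,0,0,0,0,-4.7,8.2,0,0,0,0,-4.7,8.4,0,0,0,0,-4.7,8.4,0,0,0])

```text
clock: 4.68
position: [526.9, 18.4, 149.9]
tcp_rot: [0.787, 0.616, -0.001, 0.0]
contact_force: [-16.2, -1.9, 31.3]
grip_width: -0.1
```

```bash
python3 - <<'E'
from h import *
stat()
cv2.imwrite("pics/w3.png",read_camera("wrist"))
stat()
E
```

```text
t 4.67 p [526.9  18.4 149.9] yaz -0.242 z [-0.001 -0.001 -1.   ] F [-16.2  -1.9  31.3] Mz [-0.3   3.67  0.02] w -0.1 q [ 0.39  0.4  -0.59  1.92  0.28  0.91 -0.58]
t 4.72 p [526.9  18.4 149.9] yaz -0.242 z [-0.001 -0.001 -1.   ] F [-15.8  -1.6  32. ] Mz [-0.41  3.62  0.07] w -0.3 q [ 0.39  0.4  -0.59  1.92  0.28  0.91 -0.58]
```

View pics/w3.png

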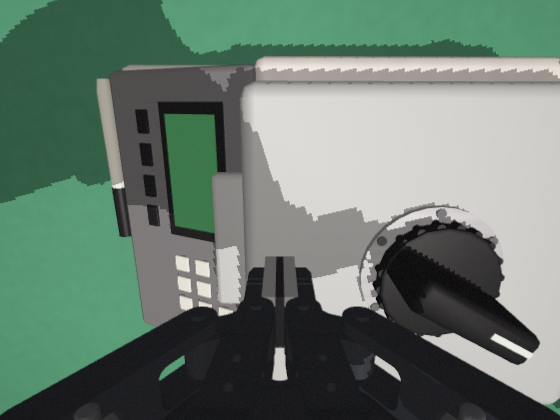

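step_arm(steps=[0,0,-3,0,0,0,0,0,-6,0,0,0,-4,6.8,-12,0,0,0,-4,6.8,-15,0,0,0,-4,6.8,-15,0,0,0,-4,6.8,-15,0,0,0], jaw=0)

```text
clock: 5.48
position: [583.2, -36.3, 299.3]
tcp_rot: [0.787, 0.616, -0.001, 0.0]
contact_force: [-0.9, 0.8, -0.7]
grip_width: 85.6
```

```bash
python3 - <<'E'
from h import *
stat()
m=camera_model("wrist");np.save("m2.npy",m,allow_pickle=True)
cv2.imwrite("pics/w4.png",read_camera("wrist"))
for p in ((25,0,192),(25,0,163)): print(proj(m,cy(*p)))
for p in ((-63,85,150),(111,85,150)): print(proj(m,cy(*p)))
E
```

```text
t 5.47 p [583.2 -36.3 299.3] yaz -0.242 z [-0.001 -0.001 -1.   ] F [-0.9  0.8 -0.7] Mz [ 0.03 -0.01 -0.  ] w 85.6 q [ 0.48  0.34 -0.6   1.62  0.2   1.24 -0.4 ]
(np.float64(279.81693780730075), np.float64(154.17160180386875))
(np.float64(279.8136829860798), np.float64(149.16998720177645))
(np.float64(167.9791150547096), np.float64(38.63219072048673))
(np.float64(388.80352032741894), np.float64(37.96566575934827))
```

View pics/w4.png

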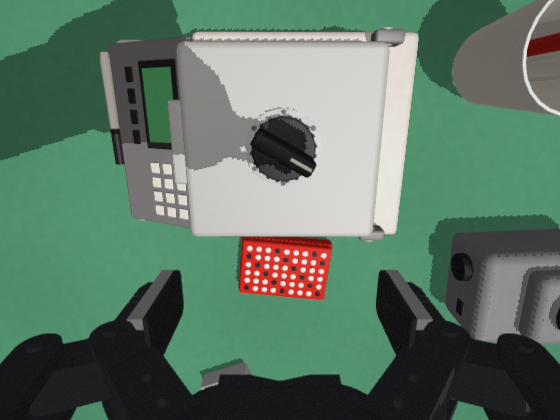

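```bash
python3 - <<'E'
import cv2,numpy as np
from h import *
m=np.load("m2.npy",allow_pickle=True).item()
a=cv2.imread("pics/w4.png")
g=cv2.cvtColor(a,cv2.COLOR_BGR2GRAY)
mask=((g<70)*255).astype(np.uint8)[100:200,235:335]
mask=cv2.morphologyEx(mask,cv2.MORPH_OPEN,np.ones((5,5)))
c=max(cv2.findContours(mask,cv2.RETR_EXTERNAL,cv2.CHAIN_APPROX_NONE)[0],key=cv2.contourArea)
(cx,cy_),r=cv2.minEnclosingCircle(c);print(cx+235,cy_+100,r,cv2.boundingRect(c),cv2.fitEllipse(c))
crop=a[100:200,230:340]
crop=np.clip(crop.astype(float)*1.0/255,0,1)**.45*255
cv2.imwrite("pics/w4z.png",cv2.resize(crop.astype(np.uint8),None,fx=6,fy=6,interpolation=cv2.INTER_CUBIC))
E
```

```text
284.44686126708984 149.28260803222656 34.45722961425781 (16, 17, 64, 63) ((44.73810958862305, 48.655601501464844), (55.442691802978516, 62.81842041015625), 126.84700012207031)
```

View pics/w4z.png

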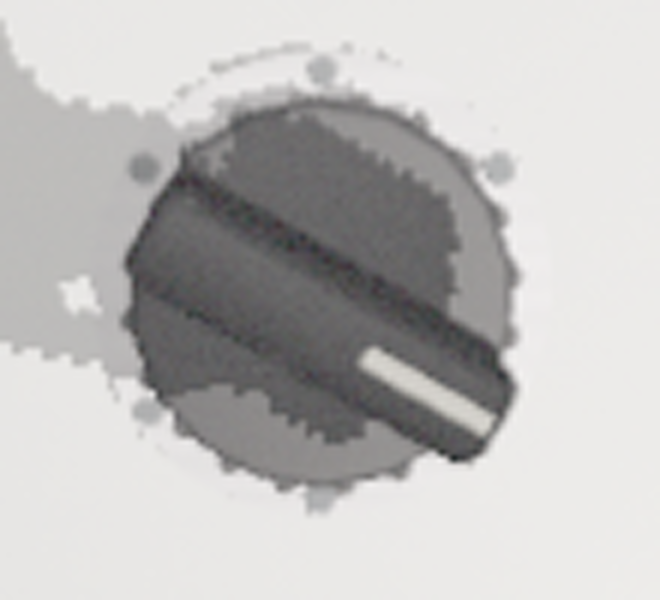

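```bash
python3 - <<'E'
from h import *
m=np.load("m2.npy",allow_pickle=True).item()
Z=lambda u,v:(230+u/6-.4,100+v/6-.4)
A=onz(m,*Z(321,291),163);B=onz(m,*Z(321,322),192);print("knob",A,B)
p=onz(m,*Z(368,357),192);q=onz(m,*Z(490,425),192);d=q-p;print("index az",np.arctan2(d[1],d[0]))
p=onz(m,*Z(155,225),192);q=onz(m,*Z(488,420),192);d=q-p;az=np.arctan2(d[1],d[0]);print("bar az",az, np.linalg.norm(d),"theta",az-yaw-np.pi+2*np.pi)
print("model knob",cy(25,0,0))
# lid front/back edges for pose check
for u,v in ((180,42),(388,42),(192,235),(376,236)):print(onz(m,u,v,150))
E
```

```text
knob [595.63120765   2.75728173 163.        ] [595.31590732   2.62258641 192.        ]
index az -0.7487297111330518
bar az -0.7693466439840755 47.887088217179986 theta 2.612246009605718
model knob [592.78344937   2.55743434   0.        ]
[535.92755894 101.4789453  150.        ]
[695.49228072  61.97180849 150.        ]
[493.23046399 -56.84273471 150.        ]
[660.65739101 -99.20762472 150.        ]
```

```bash
python3 - <<'E'
from h import *
print(delta([595.4,2.7,240],down(.81)))
E
```

```text
[ 4.080e+00  3.000e-01  5.890e+00 -1.500e-01  3.000e-02 -6.027e+01]
```

step_arm(steps=[4.1,0.3,0,0,0,-10,4.1,0.3,0,0,0,-20,4.1,0.3,2,0,0,-30,4.1,0.3,4,0,0,-40,4.1,0.3,5.9,0,0,-50,4.1,0.3,5.9,0,0,-60.3,4.1,0.3,5.9,0,0,-60.3,4.1,0.3,5.9,0,0,-60.3])

```text
clock: 6.52
position: [595.2, 3.1, 239.6]
tcp_rot: [0.373, 0.928, -0.001, -0.001]
contact_force: [-0.9, -0.0, 0.0]
grip_width: 85.2
```

```bash
python3 - <<'E'
from h import *
stat()
cv2.imwrite("pics/w5.png",read_camera("wrist"))
print(delta([595.4,2.7,167],down(.81)))
m=camera_model("wrist");print(proj(m,[595.4,2.7,192]))
E
```

```text
t 6.53 p [595.2   3.1 239.6] yaz 0.807 z [-0.003 -0.001 -1.   ] F [-0.9 -0.   0. ] Mz [ 0.06 -0.04  0.  ] w 85.2 q [ 0.54  0.47 -0.79  1.66  0.36  1.17  0.46]
[-0.04 -0.01  7.28 -0.14 -0.04 -0.16]
(np.float64(281.2734925718426), np.float64(235.81946738857133))
```

View pics/w5.png

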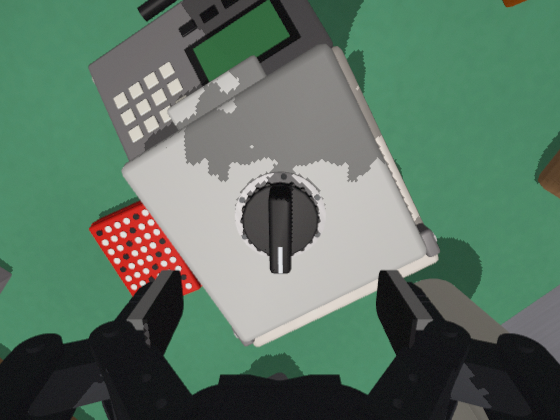

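step_arm(steps=[0,0,3,0,0,0,0,0,5.5,0,0,0,0,0,7.2,0,0,0,0,0,7.2,0,0,0])

```text
clock: 7.08
position: [594.8, 3.1, 167.1]
tcp_rot: [0.373, 0.928, -0.001, -0.001]
contact_force: [-0.4, -1.0, 0.3]
grip_width: 85.3
```

step_arm(steps=[0,0,0,0,0,0,0,0,0,0,0,0,0,0,0,0,0,0,0,0,0,0,0,0,0,0,0,0,0,0,0,0,0,0,0,0], jaw=1)

```text
clock: 7.82
position: [595.2, 3.3, 167.6]
tcp_rot: [0.373, 0.928, -0.001, -0.001]
contact_force: [0.7, 1.6, 6.0]
grip_width: 12.7
```

```bash
python3 - <<'E'
from h import *
stat()
cv2.imwrite("pics/w6.png",read_camera("wrist"))
E
```

```text
t 7.83 p [595.2   3.3 167.6] yaz 0.807 z [-0.003 -0.001 -1.   ] F [0.7 1.6 6. ] Mz [ 0.31 -0.19  0.07] w 12.7 q [ 0.5   0.54 -0.75  1.73  0.42  1.04  0.41]
```

View pics/w6.png

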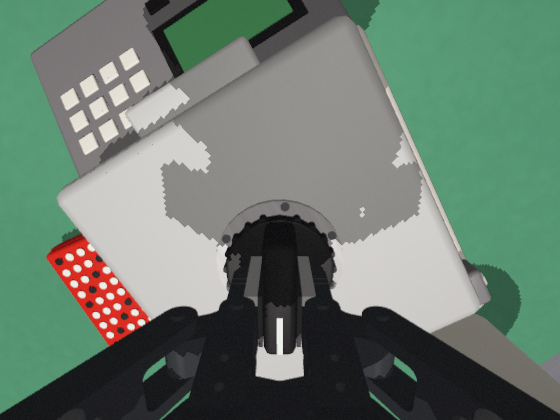

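step_arm(steps=[0,0,0,0,0,10,0,0,0,0,0,20,0,0,0,0,0,30,0,0,0,0,0,40,0,0,0,0,0,50,0,0,0,0,0,60,0,0,0,0,0,70,0,0,0,0,0,80,0,0,0,0,0,90,0,0,0,0,0,100,0,0,0,0,0,110,0,0,0,0,0,120])

```text
clock: 9.38
position: [596.6, 3.1, 167.7]
tcp_rot: [0.99, 0.138, 0.0, 0.0]
contact_force: [14.4, -1.3, -9.3]
grip_width: 12.8
```

```bash
python3 - <<'E'
from h import *
stat()
print(delta([595.2,3.,167.5],down(-1.81)))
cv2.imwrite("pics/w7.png",read_camera("wrist"))
E
```

```text
t 9.38 p [596.6   3.1 167.7] yaz -1.294 z [ 0.001 -0.001 -1.   ] F [14.4 -1.3 -9.3] Mz [-0.11 -3.18  0.11] w 12.8 q [ 0.17  0.45 -0.3   1.74  0.16  0.98 -1.48]
[-1.400e-01 -3.000e-02  2.000e-02  5.000e-02 -3.000e-02  2.958e+01]
```

View pics/w7.png

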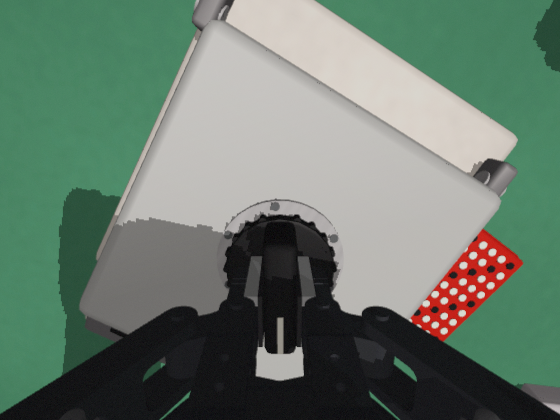

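step_arm(steps=[-0.1,0,0.1,0,0,8,-0.1,0,0.1,0,0,16,-0.1,0,0.1,0,0,22,-0.1,0,0.1,0,0,26,-0.1,0,0.1,0,0,28,-0.1,0,0.1,0,0,30,-0.1,0,0.1,0,0,30,-0.1,0,0.1,0,0,30])

```text
clock: 10.42
position: [596.8, 2.5, 167.5]
tcp_rot: [0.992, -0.128, 0.002, 0.0]
contact_force: [4.7, -2.2, 6.2]
grip_width: 12.7
```

```bash
python3 - <<'E'
from h import *
stat()
cv2.imwrite("pics/w8.png",read_camera("wrist"))
stat()
E
```

```text
t 10.43 p [596.8   2.5 167.5] yaz -1.827 z [ 0.003 -0.001 -1.   ] F [ 4.7 -2.2  6.2] Mz [-0.23 -1.17  0.25] w 12.7 q [ 0.09  0.44 -0.19  1.74  0.1   0.96 -1.96]
t 10.47 p [596.8   2.5 167.6] yaz -1.827 z [ 0.003 -0.001 -1.   ] F [ 5.3 -2.3  5.2] Mz [-0.21 -1.13  0.19] w 13.0 q [ 0.09  0.44 -0.19  1.74  0.1   0.96 -1.96]
```

View pics/w8.png

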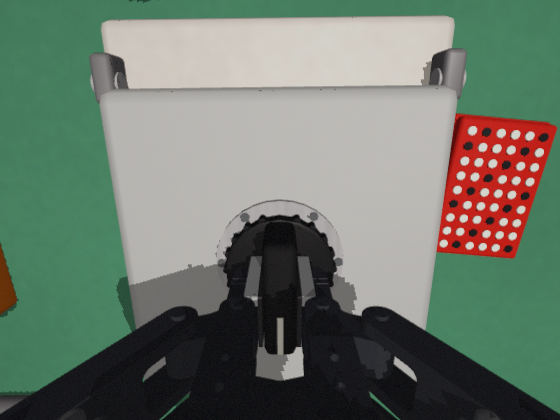

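step_arm(steps=[0,0,0.05,0,0,2,0,0,0.05,0,0,4,0,0,0.05,0,0,6,0,0,0.05,0,0,6])

```text
clock: 10.98
position: [597.0, 2.5, 167.6]
tcp_rot: [0.984, -0.179, 0.002, 0.001]
contact_force: [-2.5, -1.8, 7.5]
grip_width: 13.1
```

```bash
python3 - <<'E'
from h import *
stat()
E
```

```text
t 10.97 p [597.    2.5 167.6] yaz -1.93 z [ 0.004 -0.002 -1.   ] F [-2.5 -1.8  7.5] Mz [-0.43  0.41  2.22] w 13.1 q [ 0.07  0.44 -0.17  1.74  0.09  0.96 -2.06]
```

```bash
python3 - <<'E'
from h import *
stat()
a=read_camera("wrist");cv2.imwrite("pics/w9.png",a)
crop=np.clip(a[180:400,180:380]/255.,0,1)**.45*255
cv2.imwrite("pics/w9z.png",cv2.resize(crop.astype(np.uint8),None,fx=2.7,fy=2.7,interpolation=cv2.INTER_CUBIC))
stat()
E
```

```text
t 10.97 p [597.    2.5 167.6] yaz -1.93 z [ 0.004 -0.002 -1.   ] F [-2.5 -1.8  7.5] Mz [-0.43  0.41  2.22] w 13.1 q [ 0.07  0.44 -0.17  1.74  0.09  0.96 -2.06]
t 11.03 p [597.    2.5 167.6] yaz -1.93 z [ 0.004 -0.002 -1.   ] F [-2.1 -2.2  9. ] Mz [-0.42  0.42  2.26] w 12.9 q [ 0.07  0.44 -0.17  1.74  0.09  0.96 -2.06]
```

View pics/w9z.png

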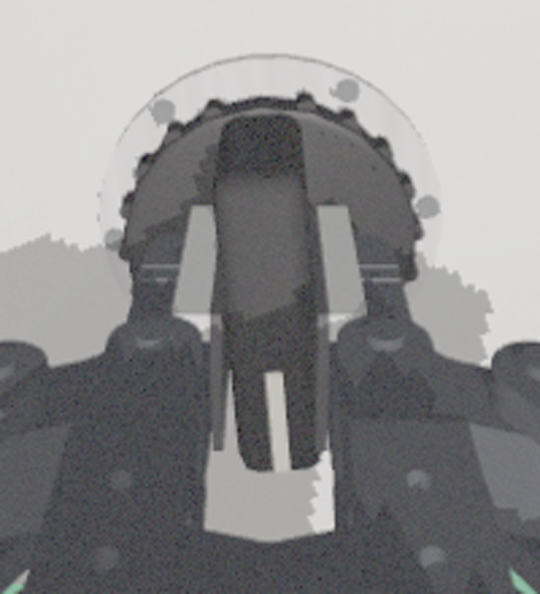

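View pics/w9.png

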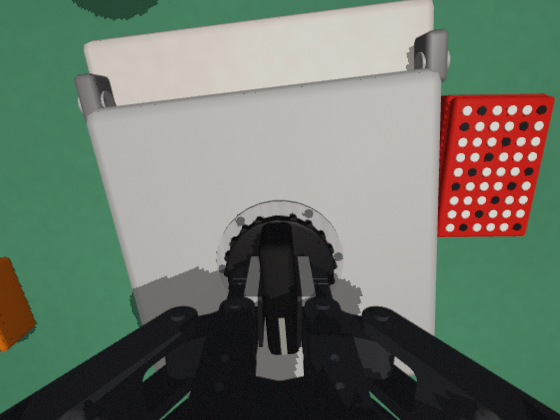

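Turning now meets a clear hard stop: wrist torque is 2.2 N m and the bar skews slightly in the jaws. The index line points to the front, so the screw is seated. Next I back it off a quarter turn.

step_arm(steps=[0,0,0.05,0,0,-8,0,0,0.05,0,0,-16,0,0,0.05,0,0,-24,0,0,0.05,0,0,-32,0,0,0.05,0,0,-40,0,0,0.05,0,0,-48,0,0,0.05,0,0,-56,0,0,0.05,0,0,-64,0,0,0.05,0,0,-72,0,0,0.05,0,0,-80,0,0,0.05,0,0,-80,0,0,0.05,0,0,-80])

```text
clock: 12.52
position: [596.5, 3.5, 167.5]
tcp_rot: [0.868, 0.496, 0.001, 0.001]
contact_force: [-6.4, 4.1, 11.3]
grip_width: 13.1
```

```bash
python3 - <<'E'
from h import *
stat()
print(delta([595.8,2.7,167],down(-.28)))
E
```

```text
t 12.53 p [596.5   3.5 167.5] yaz -0.533 z [ 0.003 -0.001 -1.   ] F [-6.4  4.1 11.3] Mz [1.25 1.67 0.03] w 13.1 q [ 0.29  0.47 -0.46  1.74  0.25  0.99 -0.79]
[-1.000e-01 -2.000e-02  5.000e-02  1.900e-01 -1.000e-02 -1.447e+01]
```

step_arm(steps=[-0.05,0,0.05,0,0,-7,-0.05,0,0.05,0,0,-14,-0.05,0,0.05,0,0,-14,-0.05,0,0.05,0,0,-14])

```text
clock: 13.02
position: [596.2, 3.6, 167.5]
tcp_rot: [0.801, 0.598, 0.001, 0.001]
contact_force: [-3.3, 2.5, 10.0]
grip_width: 12.5
```

```bash
python3 - <<'E'
from h import *
stat()
m=camera_model("wrist");np.save("m3.npy",m,allow_pickle=True)
a=read_camera("wrist");cv2.imwrite("pics/w10.png",a)
crop=np.clip(a[180:400,180:380]/255.,0,1)**.45*255
cv2.imwrite("pics/w10z.png",cv2.resize(crop.astype(np.uint8),None,fx=2.7,fy=2.7,interpolation=cv2.INTER_CUBIC))
cv2.imwrite("pics/t10.png",read_camera("top"));cv2.imwrite("pics/s10.png",read_camera("side"))
stat()
E
```

```text
t 13.03 p [596.2   3.6 167.5] yaz -0.288 z [ 0.003 -0.001 -1.   ] F [-3.3  2.5 10. ] Mz [0.68 0.95 0.08] w 12.5 q [ 0.33  0.48 -0.51  1.74  0.27  0.99 -0.57]
t 13.18 p [596.2   3.6 167.5] yaz -0.288 z [ 0.003 -0.001 -1.   ] F [-3.2  1.7 10.2] Mz [0.64 0.94 0.02] w 12.7 q [ 0.33  0.48 -0.51  1.74  0.27  0.99 -0.57]
```

View pics/w10z.png

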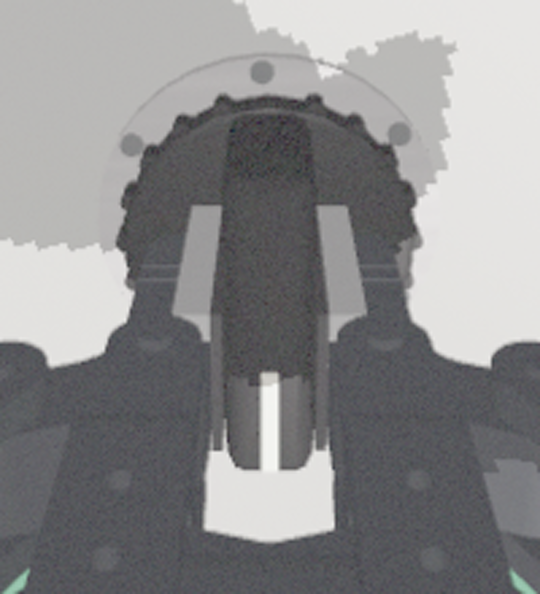

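View pics/w10.png

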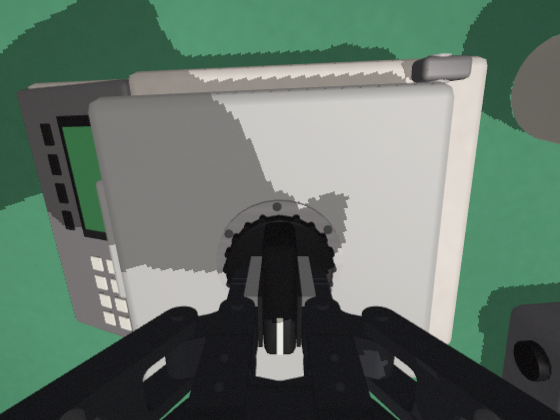

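View pics/s10.png

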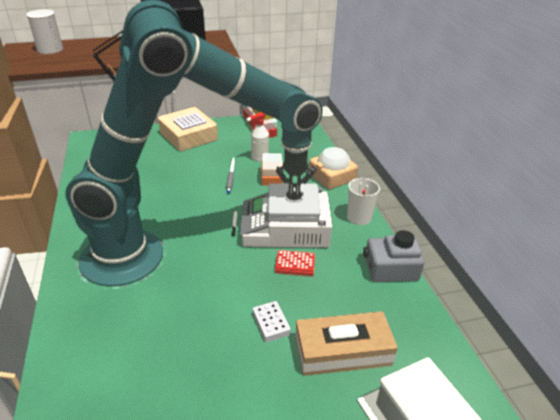

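```bash
python3 - <<'E'
from h import *
stat(); print(job_done())
E
```

```text
t 13.18 p [596.2   3.6 167.5] yaz -0.288 z [ 0.003 -0.001 -1.   ] F [-3.2  1.7 10.2] Mz [0.64 0.94 0.02] w 12.7 q [ 0.33  0.48 -0.51  1.74  0.27  0.99 -0.57]
the job is handed in; nothing more can be done
None
```

I closed the lid, seated the screw, backed it off about a quarter turn, and handed the job in at 13.2 s with the gripper still holding the knob. `job_done()` gives no verdict, so the results below are my own measurements.

- **Lid:** I pushed it down along its arc from about 0.84 rad until it stopped at 149.9 mm, where the push reached about 31 N. The last pictures show it flat, and the gripper is still pressing down with about 10 N.
- **Screw:** I gripped the knob at about 2.6 rad off its seat and turned it clockwise to a hard stop. There the wrist torque rose to 2.2 N m and the index line pointed to the front. The bar skewed about 0.1 rad in the jaws at the stop but was straight again in the final picture.
- **Back-off:** The screw now stands at about 1.52 rad by tool angle and index line. This relies on my estimate of the cycler's yaw (about -0.24 rad).
- **Grip:** The jaws are closed at 12.7 mm on the bar, which is nominally 14 mm thick. By my knob-position estimate the grasp point is about 8 mm above the bar's centre.
- **Bystanders:** The objects visible in the last side picture look unmoved, including the rack. I did not measure their positions or check the final top picture.
- **Disagreements:** The base corners in the side view disagreed with the top and wrist views by about 15 mm, so I used the top and wrist views. Turning the knob also gave sideways forces of up to 14 N and a brief 9 N upward pull on the lid. I corrected both with a small downward offset, and the tool height stayed within 0.6 mm throughout.

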